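Snap the two draw latches of the shoe shine box shut

TASK

The shoe shine box is packed and the wire loops of its two draw latches already lie over their catches, but both latch levers still stand open. With the fingertips push each lever down, past its centre, so that it snaps over and lies flat against the front of the box. Only push: lift or carry nothing, do not shove the box across the table or raise its lid, and leave the shoe care things around it where they are.

Things in the scene. Friction and masses are not known exactly. Their poses are not given: they have to be found in the camera images.
- shine_box: the loose wooden shoe shine box, 190 deep (its x) x 300 long (its y), lid top 140 mm above the table, with a sole-shaped footrest of 85 x 242 mm standing over the middle of the lid up to 198 mm; about 3.2 kg in all. Origin: centre of its underside, on the table. Its x axis points to its back, so its front, with both latches, faces its -x; its y axis runs along the front (to the left for someone who faces the front); z up
- latch_left_pivot (a point): pivot axis of the lever of the draw latch on the left of the front (box +y side): fixed on the box, 11 mm out from the front face, 70 mm left of the middle, 104 mm above the table. The axis runs along the box's y. The steel base plate round it is 30 mm wide
- latch_right_pivot (a point): the same for the latch on the right (box -y side), 70 mm right of the middle
- latch_left_end (a point): point on the outer face of the left steel lever, near its free end: 39 mm along the lever from the pivot and 5.5 mm off the line through the pivot. The lever plate is 24 mm wide, 3 mm thick and reaches 45 mm from the pivot; the sprung wire loop hangs on it 8 mm from the pivot and goes up to its catch on the lid. Shut, this point is straight below the pivot; open, the lever sticks out from the box front and about 36 degrees upward, its outer face looking up
- latch_right_end (a point): the same point of the right lever
- latch_left (a joint): angle through which the left lever has been swung towards shut: 0 = open at its stop (where it starts), 0.63 = sticking straight out level, 2.2 = shut, hanging flat against the box front. It is bistable: below 1.4 its spring throws it back open, above 1.4 it snaps shut by itself. Pushing it over takes at most about 4 N at the free end, more nearer the pivot
- latch_right (a joint): the same for the right lever
- lid (a joint): angle of the lid about its hinge at the back of the box: 0 = down on the box (where it starts), grows as it is raised; its weight and the hooked loops keep it down
- brush_large: loose bystander: oval bristle brush, 165 x 58 x 43 mm, bristles down, lying in front of the box. Origin: centre of its underside, x along its length
- polish_tin: loose bystander: flat round polish tin, 75 mm across, 22 mm high, in front of the box. Origin: centre of its underside
- shoe_horn: loose bystander: chrome shoe horn, 200 x 48 x 12 mm, lying to the left. Origin: centre of its underside, x along its length
- brush_small: loose bystander: oval bristle brush, 120 x 48 x 43 mm, to the right. Origin: centre of its underside
- steel_dish: loose bystander: stainless steel dish, 96 mm across, 28 mm high, to the right. Origin: centre of its underside
- clip_with_tin: loose bystander: black plastic spring clip, 56 x 30 mm base, gripping a polish tin on edge, 82 mm high, to the right. Origin: centre of its underside
- shoe: loose bystander: brown leather shoe, 280 x 92 x 86 mm, to the left. Origin: under its middle, x to the toe

How it is judged:
By the outcome, as a careful person would: the job done as asked, in the order asked, and still so for the second after the job is handed in, with the robot touching nothing.
It also fails if it takes over 48 s, if anything falls off the work surface, if the arm or the gripper's body presses on something with over 40 N, if the wrist force passes 120 N, or if a joint passes its speed limit or range.

ROBOT

A 6-joint arm with a two-finger parallel gripper is mounted at the origin on the work surface. World frame = base frame: x ahead of the robot, y to its left, z up, the work surface at z = 0. Lengths are in mm, angles in degrees, forces in N, time in s.
With the tool pointing down it reaches from about 350 to 850 mm from the base axis. Payload 8.1 kg.
Tool frame: the origin (TCP) lies midway between the tips of the shut fingers; the grasp point (between the pads) lies 19 mm behind it (hold_point_z is the distance from the TCP to the grasp point, in mm); z points along the fingers, y is the direction in which the jaws open and shut (so a half turn about z gives the same grasp; the last joint's range is limited). The gripper opens to 85 mm and grips with 20 to 120 N. Pads are 22 mm wide; open, the fingers measure 114 mm over their backs; the gripper's body (76 mm by 85 mm) begins 54 mm behind the grasp point. The pads swing forward as they close: fully open they stand 13 mm farther back than shut.
Start: joints at [72.112, 7.471, 85.268, -0, 87.261, -4.893], TCP at [134.894, 584.644, 231.292] pointing down, gripper open.
Joint ranges: [-169.43, 169.43], [-51.17, 129.36], [1.28, 143.12], [-76.62, 256.62], [0, 156.53], [-152.29, 152.29]. Speed limits (degrees/s): [136.94, 136.94, 159.86, 180, 180, 180].

INTERFACE

Orientations are given as [roll, pitch, yaw] about the fixed x, y, z axes, in that order (R = Rz(yaw) Ry(pitch) Rx(roll)).
In Python, from bench import sense, snapshot, camera_params, hand_in, hold_point_z gives the robot as it stands.
- The arm moves only by the tool servo_tool, never from a script. Its argument "motion" is a list of rows, each a list of 7 numbers: the finger opening in mm, from 0 to 85.4, then the shift along the tool's x, y, z in mm, then the turn, a rotation vector about the tool's x, y, z in rad. A call has 1 to 10 rows; each row shifts and turns the pose as measured when the row begins, along the tool's axes as they then stand; what a row does not reach is not made up. A row lasts 1/10 s, in which the tool goes at most 50 mm and 8.59 degrees, less where a joint would pass 70% of its speed; a pose out of reach is approached as far as the arm can. A call with a gripper value outside its range is refused whole. The fingers move at their own pace and stop on an object; "force" is the grip in N (left out, the last holds). Time passes only in rows, so rows that do not move let the fingers close. It gives the time, the measured TCP pose, the force and the opening at its end, in the units of the state.
- sense(): the state, without advancing time (a new reading comes with each control period).
- snapshot(name): name is "scene" or "side" or "wrist"; returns the picture (420x560x3 uint8, blue, green, red); there is no depth.
- camera_params(name): a dict with "fx", "fy", "cx", "cy" (pixels), "R" (3x3) and "t" (3): a world point X has camera coordinates R X + t; the wrist camera has in their place "tool_from_camera" (4x4, takes a point from camera to tool coordinates, whose origin is the TCP and whose axes are the flange's). Camera axes: x right, y down, z forward; pixel columns grow to the right and rows downward; lengths in mm; the calibration is good to about 2 mm. A picture is of the moment at which its call begins: read the wrist's pose just before it. camera_params takes no time and is no camera call.
- hand_in(): hands the job in, once; it reports no verdict.
The state is a dict: "time": time; "joint_pos": joint angles; "qd": joint speeds; "joint_efforts": joint torques, N m; "tool_pos": TCP position; "tcp_rot": TCP orientation; "ft_force": force on the tool from outside, world axes, zero at the start; "wrist_torque": the same for the moment, N m; "finger_gap": finger opening in mm.
Only numpy, scipy, OpenCV 4.12 (cv2) and the standard library are available. Lean on these libraries where they do the work, as an engineer would, in place of code of your own. Each camera call takes 0.05 s, during which the arm holds its last target. There are 200 camera calls.

## Working session

There is one attempt and no reset: what is moved stays moved. The work goes in short steps, Python scripts to look and compute and a tool call to move; the robot and the scene stay as the last step left them, time stands still between calls to the robot, and variables do not carry over. Pictures are saved under pics/ and viewed, about 8 in all and at most 12, crops included, and the job is handed in when it is done.

Besides the shell and the picture viewer there is one more tool, called after "Emit:" by a JSON object that holds its "op" and its "data". servo_tool: Moves the arm, as the interface text tells. Its arguments: {"type":"object","properties":{"motion":{"type":"array"},"force":{"type":"number"}},"required":["motion"]}

```bash
mkdir -p pics; python3 - <<'E'
from bench import *
import cv2,numpy as np
print(sense())
for n in("scene","side"):
    cv2.imwrite(f"pics/{n}0.png",cv2.resize(snapshot(n),(800,600),interpolation=cv2.INTER_CUBIC))
    print(n,camera_params(n))
print(camera_params("wrist"),hold_point_z)
E
```

```text
{'time': 0.0, 'joint_pos': array([ 7.21100814e+01,  7.51377444e+00,  8.53292395e+01,  1.80758455e-03,
        8.72602978e+01, -4.89305247e+00]), 'qd': array([0.13737397, 0.04201562, 0.18589023, 0.09829933, 0.03560021,
       0.01073958]), 'joint_efforts': array([-1.46957147e-03, -5.69366598e+01, -5.00570011e+01, -2.26012726e-04,
        1.40061820e-02,  4.47768559e-05]), 'tool_pos': array([134.73982746, 584.12359441, 230.25870143]), 'tcp_rot': array([-1.79897219e+02, -1.06108647e-02,  1.67003036e+02]), 'ft_force': array([ 0.20292504, -0.9021234 ,  0.5241623 ]), 'wrist_torque': array([0.02410098, 0.00742251, 0.03143178]), 'finger_gap': 85.58947316223707}
scene {'fx': 388.1266778093732, 'fy': 388.1266778093732, 'cx': 279.1915034639907, 'cy': 214.64350009440085, 'R': array([[-0.87746679,  0.47960009, -0.00598274],
       [ 0.38473613,  0.69634768, -0.60586964],
       [-0.28640907, -0.53393226, -0.79554144]]), 't': array([ 460.1568674 , -166.32244499, 1499.48288202])}
side {'fx': 409.19050368573846, 'fy': 409.19050368573846, 'cx': 281.21575348903974, 'cy': 208.46851478550246, 'R': array([[ 0.84554471, -0.53390069, -0.00204747],
       [-0.41180914, -0.64973658, -0.63894883],
       [ 0.33980491,  0.54110297, -0.76924652]]), 't': array([-456.13341386,  316.83889305, 1032.00018829])}
{'fx': 303.4332990592087, 'fy': 303.4332990592087, 'cx': 280.1767972738535, 'cy': 206.00103491901822, 'tool_from_camera': array([[-2.59602349e-04, -9.66312173e-01, -2.57372720e-01,
         6.54272057e+01],
       [ 9.99999917e-01, -1.69662469e-04, -3.71661062e-04,
         6.46181084e-01],
       [ 3.15474117e-04, -2.57372795e-01,  9.66312136e-01,
        -1.43407588e+02],
       [ 0.00000000e+00,  0.00000000e+00,  0.00000000e+00,
         1.00000000e+00]])} 18.700000000000003
```

View pics/scene0.png

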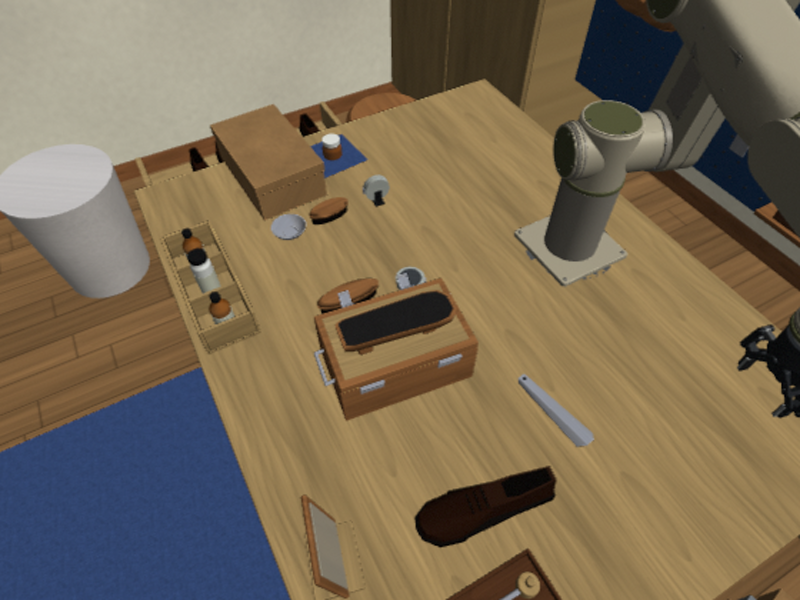

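View pics/side0.png

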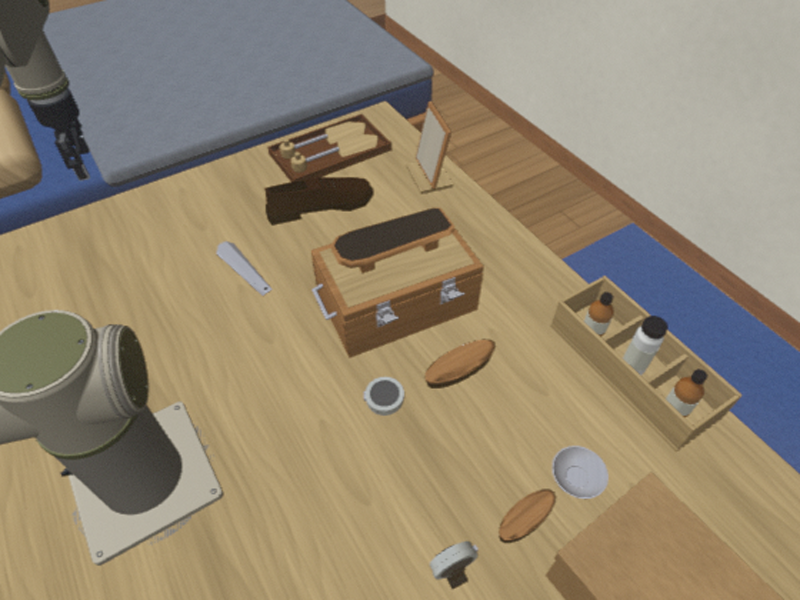

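The box stands in the middle, with its front (levers and tin/brush) facing the side camera. I'll enlarge both views to get the box corners and the levers.

```bash
python3 - <<'E'
import cv2
from bench import *
a=snapshot("side")[140:275,200:360]; b=snapshot("scene")[180:300,210:350]
cv2.imwrite("pics/c1.png",cv2.resize(a,None,fx=4.4,fy=4.4,interpolation=cv2.INTER_CUBIC))
cv2.imwrite("pics/c2.png",cv2.resize(b,None,fx=5,fy=5,interpolation=cv2.INTER_CUBIC))
E
```

```text
(no output)
```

View pics/c1.png

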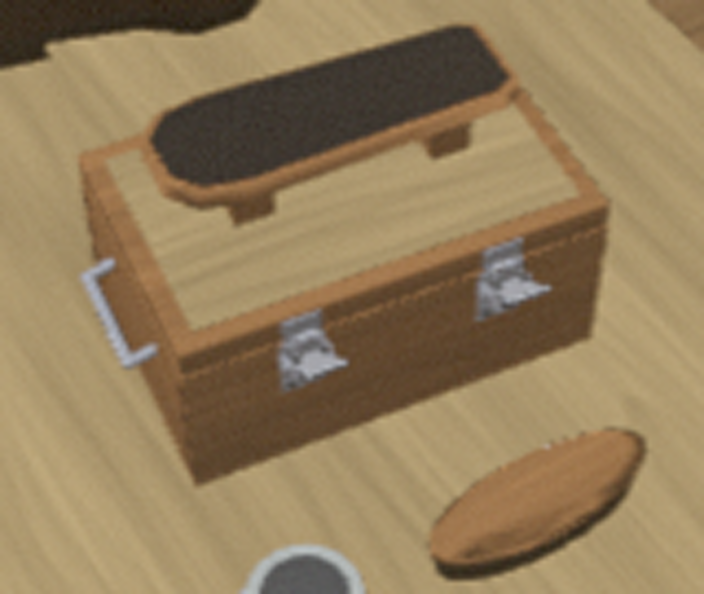

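View pics/c2.png

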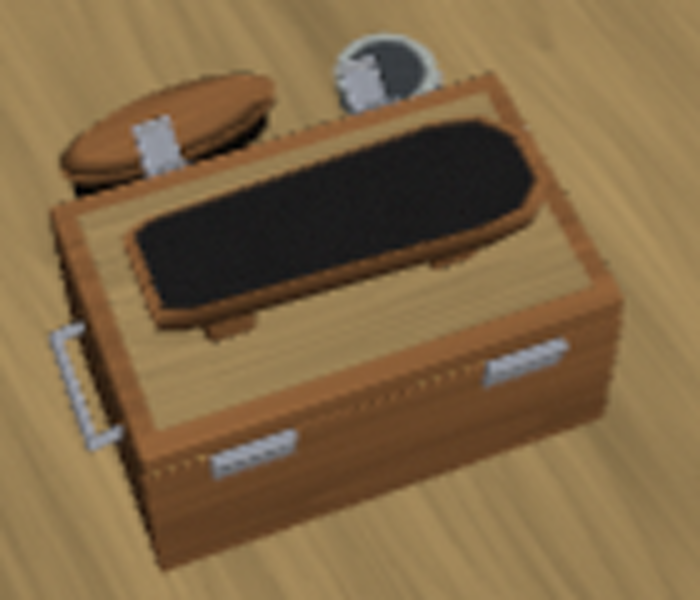

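```bash
cat > fit.py <<'E'
import numpy as np
from scipy.optimize import least_squares
from bench import camera_params
C={n:camera_params(n) for n in("scene","side")}
def proj(n,X):
    c=C[n];p=np.asarray(X)@c["R"].T+c["t"]
    return np.stack([c["fx"]*p[:,0]/p[:,2]+c["cx"],c["fy"]*p[:,1]/p[:,2]+c["cy"]],1)
def crop(p,s,o): return (np.array(p,float)+.5)/s-.5+np.array(o)
def world(q,P):
    c,s=np.cos(q[2]),np.sin(q[2]);P=np.asarray(P,float)
    return P@np.array([[c,-s,0],[s,c,0],[0,0,1]]).T+[q[0],q[1],0]
k=lambda sx,sy,z:(95*sx,150*sy,z)
side=[(k(1,1,140),(82,157)),(k(-1,1,140),(183,350)),(k(-1,-1,140),(607,207)),(k(-1,1,0),(198,484)),(k(-1,-1,0),(590,338))]
scen=[(k(-1,-1,140),(57,207)),(k(-1,1,140),(492,73)),(k(1,1,140),(620,295)),(k(1,-1,140),(152,450)),(k(1,-1,0),(165,570)),(k(1,1,0),(605,415))]
ms=crop([b for _,b in side],4.4,(200,140));mc=crop([b for _,b in scen],5,(210,180))
def res(q):
    return np.r_[proj("side",world(q,[a for a,_ in side]))-ms,proj("scene",world(q,[a for a,_ in scen]))-mc]
E
python3 - <<'E'
from fit import *
best=min((least_squares(lambda q:res(q).ravel(),[400,300,y]) for y in np.radians([0,90,180,270])),key=lambda r:r.cost)
q=best.x;print(q[:2],np.degrees(q[2]),best.cost);print(res(q).round(1).tolist())
np.save("q.npy",q)
for s in(1,-1):
    P=[(-106,70*s,104)]
    a=np.radians(36)
    P+=[(-106-39*np.cos(a)+5.5*np.sin(a)*-1*-1,70*s,104+39*np.sin(a)+5.5*np.cos(a)),(-106-45*np.cos(a),70*s+12,104+45*np.sin(a)),(-106-45*np.cos(a),70*s-12,104+45*np.sin(a))]
    W=world(q,P);print(W.round(1).tolist(), ((proj("side",W)-[200,140]+.5)*4.4-.5).round().tolist(),((proj("scene",W)-[210,180]+.5)*5-.5).round().tolist())
E
```

```text
[588.83821319 100.61653497] 82.65986154531427 15.684944118459436
[[-1.6, -0.4], [-0.9, 2.4], [1.2, -0.4], [-0.5, 1.5], [0.3, 0.5], [-1.8, -0.1], [1.0, -0.9], [1.6, 0.4], [-1.9, 2.4], [-0.4, 0.7], [-0.1, 0.5]]
[[505.9, 4.4, 104.0], [502.3, -23.7, 131.4], [489.3, -30.1, 130.5], [513.1, -33.2, 130.5]] [[310.0, 366.0], [327.0, 371.0], [315.0, 389.0], [351.0, 375.0]] [[375.0, 127.0], [359.0, 69.0], [372.0, 56.0], [338.0, 66.0]]
[[644.7, -13.5, 104.0], [641.1, -41.5, 131.4], [628.2, -48.0, 130.5], [652.0, -51.1, 130.5]] [[508.0, 293.0], [531.0, 296.0], [521.0, 313.0], [554.0, 300.0]] [[172.0, 190.0], [154.0, 131.0], [168.0, 117.0], [133.0, 128.0]]
```

```bash
cat > plan.py <<'E'
import numpy as np
from scipy.spatial.transform import Rotation as Ro, Slerp
from bench import sense
q=np.load("q.npy")
def boxR(): return Ro.from_euler('z',q[2])
def tool(tilt): # tool x along box +x, z tilted from down towards the box by tilt deg
    return boxR()*Ro.from_euler('xyz',[180,0,0],degrees=True)*Ro.from_euler('y',tilt,degrees=True)
def B(p): return boxR().apply(p)+[q[0],q[1],0]
def inB(p): return boxR().inv().apply(np.array(p)-[q[0],q[1],0])
def rows(wps,R1,n,grip=0,start=None):
    """n rows through world waypoints, equal arc length, slerp to R1"""
    s=sense();p0,R0=(s["tool_pos"],Ro.from_euler('xyz',s["tcp_rot"],degrees=True)) if start is None else start
    W=np.vstack([p0]+list(wps));L=np.r_[0,np.cumsum(np.linalg.norm(np.diff(W,axis=0),axis=1))]
    f=np.linspace(0,1,n+1);P=np.stack([np.interp(f*L[-1],L,W[:,i]) for i in range(3)],1)
    S=Slerp([0,1],Ro.concatenate([R0,R1]))(f)
    out=[]
    for i in range(n):
        d=S[i].inv().apply(P[i+1]-P[i]);r=(S[i].inv()*S[i+1]).as_rotvec()
        out.append([grip]+[round(x,1) for x in d]+[round(x,3) for x in r])
    print("step mm",L[-1]/n,"deg",np.degrees(np.linalg.norm(r)));print(out);return out
E
python3 - <<'E'
from plan import *
rows([[250,400,290],[573,-60,290]],tool(0),19)
print(inB([573,-60,290]))
E
```

```text
step mm 41.441937957717656 deg 4.439093943039339
[[0, np.float64(-28.3), np.float64(-28.3), np.float64(-10.9), np.float64(-0.0), np.float64(0.0), np.float64(0.077)], [0, np.float64(-30.4), np.float64(-26.0), np.float64(-10.9), np.float64(-0.0), np.float64(0.0), np.float64(0.077)], [0, np.float64(-32.3), np.float64(-23.6), np.float64(-10.9), np.float64(-0.0), np.float64(0.0), np.float64(0.077)], [0, np.float64(-34.0), np.float64(-21.0), np.float64(-10.9), np.float64(-0.0), np.float64(0.0), np.float64(0.077)], [0, np.float64(-35.5), np.float64(-18.3), np.float64(-10.9), np.float64(-0.0), np.float64(0.0), np.float64(0.077)], [0, np.float64(-38.1), np.float64(-14.7), np.float64(-4.8), np.float64(-0.0), np.float64(0.0), np.float64(0.077)], [0, np.float64(-40.0), np.float64(-10.9), np.float64(0.0), np.float64(-0.0), np.float64(0.0), np.float64(0.077)], [0, np.float64(-40.7), np.float64(-7.8), np.float64(0.0), np.float64(-0.0), np.float64(0.0), np.float64(0.077)], [0, np.float64(-41.2), np.float64(-4.6), np.float64(0.0), np.float64(-0.0), np.float64(0.0), np.float64(0.077)], [0, np.float64(
[... 457 characters left out ...]
np.float64(11.3), np.float64(0.0), np.float64(-0.0), np.float64(0.0), np.float64(0.077)], [0, np.float64(-38.9), np.float64(14.3), np.float64(0.0), np.float64(-0.0), np.float64(0.0), np.float64(0.077)], [0, np.float64(-37.7), np.float64(17.3), np.float64(0.0), np.float64(-0.0), np.float64(0.0), np.float64(0.077)], [0, np.float64(-36.2), np.float64(20.2), np.float64(0.0), np.float64(-0.0), np.float64(0.0), np.float64(0.077)], [0, np.float64(-34.5), np.float64(22.9), np.float64(-0.0), np.float64(-0.0), np.float64(0.0), np.float64(0.077)], [0, np.float64(-32.7), np.float64(25.5), np.float64(-0.0), np.float64(-0.0), np.float64(0.0), np.float64(0.077)]]
[-161.32379344   -4.81185777  290.        ]
```

Emit:
{"op": "servo_tool", "data": {"motion": [[0,-28,-28,-11,0,0,0.077],[0,-30,-26,-11,0,0,0.077],[0,-32,-24,-11,0,0,0.077],[0,-34,-21,-11,0,0,0.077],[0,-36,-18,-11,0,0,0.077],[0,-38,-15,-5,0,0,0.077],[0,-40,-11,0,0,0,0.077],[0,-41,-8,0,0,0,0.077],[0,-41,-5,0,0,0,0.077],[0,-41,-1,0,0,0,0.077]]}}

```text
time: 1.2
tool_pos: [358.4, 233.2, 290.5]
tcp_rot: [-179.8, 0.2, 121.7]
ft_force: [0.8, 1.0, -0.3]
finger_gap: 0.1
```

```bash
sed -i 's/round(x,/round(float(x),/g' plan.py; python3 - <<'E'
from plan import *
s=sense();print(s["time"],s["tool_pos"],s["tcp_rot"],s["finger_gap"],s["ft_force"])
rows([[573,-60,290]],tool(0),10)
E
```

```text
1.2 [358.36685264 233.18892373 290.52262054] [-179.81911351    0.24546424  121.72121054] 0.06519440337072017 [ 0.82428042  1.04967612 -0.25678333]
step mm 36.33557569046851 deg 3.906210514339646
[[0, -36.2, 2.8, 0.2, -0.0, 0.001, 0.068], [0, -35.9, 5.3, 0.2, -0.0, 0.001, 0.068], [0, -35.5, 7.7, 0.2, -0.0, 0.001, 0.068], [0, -34.9, 10.1, 0.1, -0.0, 0.001, 0.068], [0, -34.1, 12.5, 0.1, -0.0, 0.001, 0.068], [0, -33.2, 14.8, 0.1, -0.0, 0.001, 0.068], [0, -32.1, 17.0, 0.1, -0.0, 0.001, 0.068], [0, -30.9, 19.2, 0.1, -0.0, 0.001, 0.068], [0, -29.5, 21.2, 0.1, -0.0, 0.001, 0.068], [0, -28.0, 23.2, 0.1, -0.0, 0.001, 0.068]]
```

Emit:
{"op": "servo_tool", "data": {"motion": [[0,-36,3,0,0,0,0.068],[0,-36,5,0,0,0,0.068],[0,-35,8,0,0,0,0.068],[0,-35,10,0,0,0,0.068],[0,-34,12,0,0,0,0.068],[0,-33,15,0,0,0,0.068],[0,-32,17,0,0,0,0.068],[0,-31,19,0,0,0,0.068],[0,-29,21,0,0,0,0.068],[0,-28,23,0,0,0,0.068]]}}

```text
time: 2.2
tool_pos: [573.9, -77.1, 291.5]
tcp_rot: [179.9, 0.2, 80.9]
ft_force: [0.8, 0.3, 1.3]
finger_gap: -0.4
```

Emit:
{"op": "servo_tool", "data": {"motion": [[0,0,0,0,0,0,0],[0,0,0,0,0,0,0]]}}

```text
time: 2.4
tool_pos: [575.0, -81.4, 289.6]
tcp_rot: [-180.0, 0.3, 80.5]
ft_force: [0.4, 0.6, 0.5]
finger_gap: 0.2
```

```bash
cat >> plan.py <<'E'
from bench import camera_params
def wproj(X,s):
    c=camera_params("wrist");T=c["tool_from_camera"];R=Ro.from_euler('xyz',s["tcp_rot"],degrees=True)
    pt=R.inv().apply(np.asarray(X)-s["tool_pos"]);pc=(pt-T[:3,3])@T[:3,:3]
    return np.stack([c["fx"]*pc[:,0]/pc[:,2]+c["cx"],c["fy"]*pc[:,1]/pc[:,2]+c["cy"]],1)
E
python3 - <<'E'
from plan import *
from bench import snapshot
import cv2
s=sense();print(s["time"],s["tool_pos"],s["tcp_rot"])
im=snapshot("wrist");np.save("w1.npy",im);np.save("s1.npy",s,allow_pickle=True)
cv2.imwrite("pics/w1.png",cv2.resize(im,(800,600),interpolation=cv2.INTER_CUBIC))
E
```

```text
2.4 [574.97057346 -81.3570975  289.64152163] [-179.95946339    0.26687818   80.5244107 ]
```

View pics/w1.png

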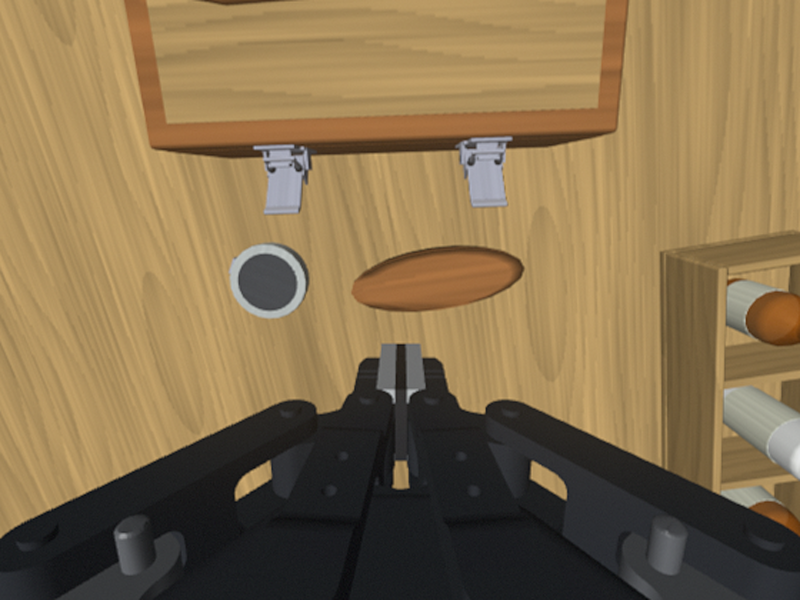

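The wrist view shows the lid's front edge from (152,149) to (617,131). The lever tips are at (264–299,212) and (473–508,206), with the tin and the large brush in front. I'll add these points to the fit.

```bash
cat > refit.py <<'E'
from fit import *
import plan
s=np.load("s1.npy",allow_pickle=True).item()
a=np.radians(36);L=45
P=[(-95,150,140),(-95,-150,140)]
tip=lambda sy,w:(-106-L*np.cos(a),70*sy+w,104+L*np.sin(a)+4)
P+=[tip(1,12),tip(1,-12),tip(-1,12),tip(-1,-12)]
M=(np.array([(152,149),(617,131),(264,212),(299,213),(473,206),(508,205)])+.5)/800*560-.5
wr=lambda q:plan.wproj(world(q,P),s)-M
r=least_squares(lambda q:np.r_[.3*res(q).ravel(),wr(q).ravel()],np.load("q.npy"))
q=r.x;print("joint",q[:2],np.degrees(q[2]));print(wr(q).round(1).tolist());print(res(q).round(1).tolist())
r2=least_squares(lambda q:wr(q).ravel(),q);print("wrist only",r2.x[:2],np.degrees(r2.x[2]));print(wr(r2.x).round(1).tolist())
np.save("q.npy",r2.x)
print([world(r2.x,[p]).round(1).tolist() for p in P[2:]])
E
python3 refit.py
```

```text
joint [590.46727154 104.62031551] 82.52224634244176
[[-2.4, -2.7], [1.5, -2.4], [1.1, 2.5], [1.2, 0.9], [-0.9, 1.6], [-0.5, 1.4]]
[[-1.7, -1.5], [-1.2, 1.0], [0.8, -1.4], [-0.8, 0.2], [-0.0, -0.4], [-1.7, 0.9], [1.3, 0.2], [1.9, 1.8], [-1.9, 3.7], [-0.4, 1.9], [0.1, 1.7]]
wrist only [590.51184877 104.66044009] 82.50985174027508
[[-2.4, -2.8], [1.6, -2.4], [1.1, 2.4], [1.2, 0.9], [-0.9, 1.5], [-0.5, 1.3]]
[[[490.6, -25.8, 134.5]], [[514.4, -29.0, 134.5]], [[629.5, -44.1, 134.5]], [[653.2, -47.2, 134.5]]]
```

```bash
cat >> plan.py <<'E'
def C(phi,rho=40,h=5.5,y=70):
    a=np.radians(phi);return B([-106-rho*np.cos(a)+h*np.sin(a),y,104+rho*np.sin(a)+h*np.cos(a)])
E
python3 - <<'E'
from plan import *
print(inB(sense()["tool_pos"]),C(36))
rows([C(36)+[0,0,30]],tool(0),5)
E
```

```text
[-186.39873765   -8.65507766  289.49051668] [503.49444941 -20.18951384 131.96100356]
step mm 31.672764807043404 deg 0.3978033739991114
[[0, 9.8, -16.1, 25.5, -0.0, 0.001, -0.007], [0, 9.9, -16.0, 25.5, -0.0, 0.001, -0.007], [0, 10.0, -15.9, 25.5, -0.0, 0.001, -0.007], [0, 10.1, -15.9, 25.5, -0.0, 0.001, -0.007], [0, 10.2, -15.8, 25.5, -0.0, 0.001, -0.007]]
```

Emit:
{"op": "servo_tool", "data": {"motion": [[0,10,-16,25,0,0,-0.007],[0,10,-16,25,0,0,-0.007],[0,10,-16,25,0,0,-0.007],[0,10,-16,25,0,0,-0.007],[0,10,-16,25,0,0,-0.007],[0,0,0,0,0,0,0],[0,0,0,0,0,0,0]]}}

```text
time: 3.15
tool_pos: [498.7, -13.1, 162.4]
tcp_rot: [179.8, 0.3, 83.3]
ft_force: [-0.9, 0.2, 1.4]
finger_gap: 0.1
```

```bash
python3 - <<'E'
from plan import *
from bench import snapshot
import cv2
s=sense();print(s["time"],inB(s["tool_pos"]),s["tcp_rot"],s["ft_force"],C(36))
cv2.imwrite("pics/w2.png",snapshot("wrist"))
E
```

```text
3.15 [-128.72362791   75.67064288  162.35654904] [179.7662109    0.26626957  83.25078331] [-0.94650388  0.20595543  1.42118134] [503.49444941 -20.18951384 131.96100356]
```

View pics/w2.png

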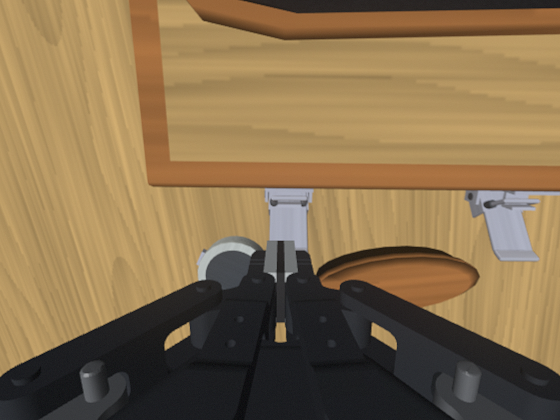

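The fingertip is over the left lever, about 6 mm too far left, as the pose estimate also says. I'll correct that, descend, and follow the lever's arc while tilting.

```bash
cat >> plan.py <<'E'
def push(phis,y,pre=(),rho=40,tmax=45):
    """rows: pre world offsets above C(36), then along the arc"""
    s=sense();p,R=s["tool_pos"],Ro.from_euler('xyz',s["tcp_rot"],degrees=True);out=[]
    G=[(C(36,rho,y=y)+[0,0,d],tool(0)) for d in pre]+[(C(f,rho,y=y),tool(tmax*(36-f)/91)) for f in phis]
    for p1,R1 in G:
        d=R.inv().apply(p1-p);r=(R.inv()*R1).as_rotvec()
        out.append([0]+[round(float(x),1) for x in d]+[round(float(x),3) for x in r]);p,R=p1,R1
    print(*out,sep="\n")
E
python3 -c "
from plan import *
push([28,20,12,4],70,pre=(24,12,4))"
```

```text
[0, -6.4, 5.6, 6.3, 0.003, 0.004, 0.013]
[0, 0.0, -0.0, 12.0, 0.0, 0.0, 0.0]
[0, 0.0, -0.0, 8.0, 0.0, 0.0, 0.0]
[0, -3.6, -0.0, 8.3, 0.0, 0.069, 0.0]
[0, -3.3, 0.0, 4.6, -0.0, 0.069, -0.0]
[0, -3.0, -0.0, 4.8, -0.0, 0.069, 0.0]
[0, -2.6, 0.0, 5.0, 0.0, 0.069, -0.0]
```

Emit:
{"op": "servo_tool", "data": {"motion": [[0,-6,5.5,6,0,0,0.012],[0,0,0,12,0,0,0],[0,0,0,8,0,0,0],[0,-3.5,0,8,0,0.07,0],[0,-3,0,4.5,0,0.07,0],[0,-3,0,5,0,0.07,0],[0,-2.5,0,5,0,0.07,0]]}}

```text
time: 3.9
tool_pos: [510.2, -33.5, 117.0]
tcp_rot: [179.0, -16.1, 82.9]
ft_force: [-2.4, -0.7, 2.5]
finger_gap: 0.2
```

```bash
python3 -c "
from plan import *
s=sense();print(inB(s['tool_pos']),s['tcp_rot'],boxR().inv().apply(s['ft_force']),inB(C(4)))
push([-4,-12,-20,-28,-36],70)"
```

```text
[-147.45409981   61.58836903  117.02844498] [178.95207349 -16.05647826  82.85532988] [-0.96695991  2.29445891  2.45337965] [-145.5189014    70.          112.27686123]
[0, -1.7, -8.6, 10.1, 0.016, 0.065, 0.006]
[0, -1.9, -0.0, 5.3, -0.0, 0.069, 0.0]
[0, -1.5, 0.0, 5.4, 0.0, 0.069, -0.0]
[0, -1.1, 0.0, 5.5, 0.0, 0.069, 0.0]
[0, -0.7, -0.0, 5.6, 0.0, 0.069, 0.0]
```

Emit:
{"op": "servo_tool", "data": {"motion": [[0,0,-3,7,0.008,0.06,0.003],[0,-1,-3,6,0.008,0.07,0.003],[0,-1,-2,6,0,0.07,0],[0,0,0,0,0,0,0]]}}

```text
time: 4.3
tool_pos: [506.3, -33.7, 97.8]
tcp_rot: [179.6, -27.9, 82.3]
ft_force: [-1.1, -0.8, 1.4]
finger_gap: -0.2
```

```bash
python3 -c "
from plan import *
s=sense();print(inB(s['tool_pos']),s['tcp_rot'],boxR().inv().apply(s['ft_force']),[inB(C(f)).round(1).tolist() for f in (-12,-20,-28,-36,-50)])
push([-28,-36,-44,-52,-58],70)
from bench import snapshot
import cv2
cv2.imwrite('pics/w3.png',snapshot('wrist'))"
```

```text
[-148.1543467    65.46264694   97.75173607] [179.57643376 -27.89270051  82.25407681] [-0.9179897   1.01662165  1.40263497] [[-146.3, 70.0, 101.1], [-145.5, 70.0, 95.5], [-143.9, 70.0, 90.1], [-141.6, 70.0, 84.9], [-135.9, 70.0, 76.9]]
[0, 0.2, -4.6, 8.7, 0.01, 0.066, -0.004]
[0, -0.7, -0.0, 5.6, 0.0, 0.069, 0.0]
[0, -0.3, 0.0, 5.6, -0.0, 0.069, -0.0]
[0, 0.1, -0.0, 5.6, 0.0, 0.069, 0.0]
[0, 0.3, 0.0, 4.2, -0.0, 0.052, 0.0]
```

View pics/w3.png

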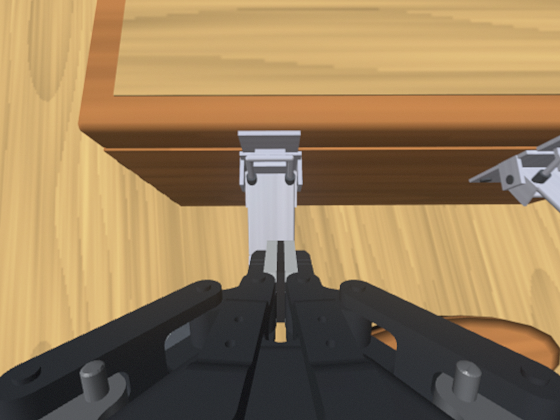

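The lever follows the finger, which sits on its outer end about 4 mm right of centre. I'll continue with small corrections to the left and inward.

Emit:
{"op": "servo_tool", "data": {"motion": [[0,3,-2.5,8,0.006,0.066,0],[0,1,-2,6,0.004,0.07,0],[0,1,0,6,0,0.07,0],[0,1,0,6,0,0.07,0]]}}

```text
time: 4.75
tool_pos: [508.5, -14.5, 82.9]
tcp_rot: [179.6, -43.3, 82.8]
ft_force: [-0.7, 0.6, -1.0]
finger_gap: -0.2
```

```bash
python3 -c "
from plan import *
s=sense();print(inB(s['tool_pos']),s['tcp_rot'],boxR().inv().apply(s['ft_force']),[inB(C(f)).round(1).tolist() for f in (-36,-44,-52,-58,-66)])
from bench import snapshot
import cv2
cv2.imwrite('pics/w4.png',snapshot('wrist'))"
```

```text
[-128.8247133    65.80280989   82.94887745] [179.58130819 -43.3021865   82.81638177] [ 0.46650518  0.74370243 -1.02254966] [[-141.6, 70.0, 84.9], [-138.6, 70.0, 80.2], [-135.0, 70.0, 75.9], [-131.9, 70.0, 73.0], [-127.3, 70.0, 69.7]]
```

View pics/w4.png

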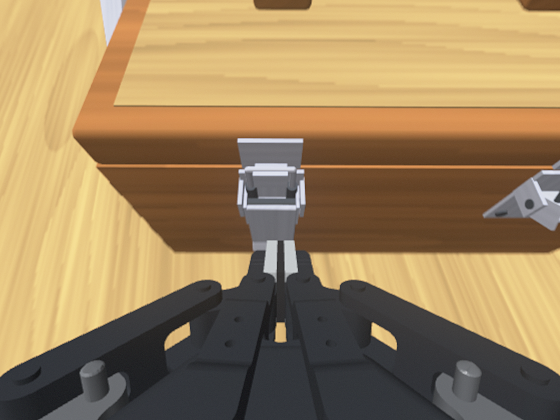

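Force has dropped to zero and the lever has swung to the front. I'll back off along the tool axis, then go to the right latch.

Emit:
{"op": "servo_tool", "data": {"motion": [[0,0,0,-15,0,0,0],[0,0,0,-20,0,0,0],[0,0,0,-20,0,0,0],[0,0,0,-5,0,0,0]]}}

```text
time: 5.2
tool_pos: [501.0, -56.8, 127.3]
tcp_rot: [-179.8, -42.9, 82.5]
ft_force: [0.6, -0.4, -0.1]
finger_gap: -0.3
```

```bash
python3 -c "
from plan import *
s=sense();print(inB(s['tool_pos']),s['tcp_rot'],s['ft_force'])
rows([B([-165,0,180]),B([-138,-70,165])],tool(0),10)"
```

```text
[-171.76874874   67.71053217  127.2790942 ] [-179.79576019  -42.93617095   82.51365352] [ 0.59143853 -0.41731044 -0.09918964]
step mm 16.259294514259675 deg 4.293664069951428
[[0, 7.7, 12.8, -6.5, -0.0, -0.075, 0.0], [0, 7.2, 12.8, -7.0, -0.0, -0.075, 0.0], [0, 6.7, 12.8, -7.5, -0.0, -0.075, 0.0], [0, 6.1, 12.8, -8.0, -0.0, -0.075, 0.0], [0, 5.5, 12.8, -8.4, -0.0, -0.075, 0.0], [0, 4.4, 14.3, 1.0, -0.0, -0.075, 0.0], [0, 4.5, 14.9, 4.7, -0.0, -0.075, 0.0], [0, 4.9, 14.9, 4.4, -0.0, -0.075, 0.0], [0, 5.2, 14.9, 4.0, -0.0, -0.075, 0.0], [0, 5.5, 14.9, 3.6, -0.0, -0.075, 0.0]]
```

Emit:
{"op": "servo_tool", "data": {"motion": [[0,8,13,-6,0,-0.075,0],[0,7,13,-7,0,-0.075,0],[0,7,13,-7,0,-0.075,0],[0,6,13,-8,0,-0.075,0],[0,5,13,-8,0,-0.075,0],[0,4,14,1,0,-0.075,0],[0,4,15,4,0,-0.075,0],[0,5,15,4,0,-0.075,0],[0,5,15,4,0,-0.075,0],[0,5,15,3,0,-0.075,0]]}}

```text
time: 6.2
tool_pos: [653.8, -46.4, 182.8]
tcp_rot: [178.5, 2.8, 82.0]
ft_force: [0.2, -1.1, -0.0]
finger_gap: -0.0
```

Emit:
{"op": "servo_tool", "data": {"motion": [[0,0,0,0,0,0,0],[0,0,0,0,0,0,0]]}}

```text
time: 6.4
tool_pos: [655.8, -42.4, 184.5]
tcp_rot: [178.3, 3.0, 82.3]
ft_force: [-0.3, 0.4, -0.6]
finger_gap: -0.3
```

```bash
python3 -c "
from plan import *
s=sense();print(inB(s['tool_pos']),s['tcp_rot'],s['ft_force'])
push([28,20,12,4],-70,pre=(24,12,4))
from bench import snapshot
import cv2
cv2.imwrite('pics/w5.png',snapshot('wrist'))"
```

```text
[-137.33924076  -83.93365459  184.53737614] [178.29879176   3.01641038  82.30312399] [-0.27383912  0.43676706 -0.57488004]
[0, 3.7, -14.8, 28.0, 0.03, 0.053, -0.003]
[0, 0.0, -0.0, 12.0, 0.0, 0.0, 0.0]
[0, 0.0, -0.0, 8.0, 0.0, 0.0, 0.0]
[0, -3.6, 0.0, 8.3, 0.0, 0.069, 0.0]
[0, -3.3, 0.0, 4.6, -0.0, 0.069, -0.0]
[0, -3.0, -0.0, 4.8, -0.0, 0.069, 0.0]
[0, -2.6, 0.0, 5.0, 0.0, 0.069, -0.0]
```

View pics/w5.png

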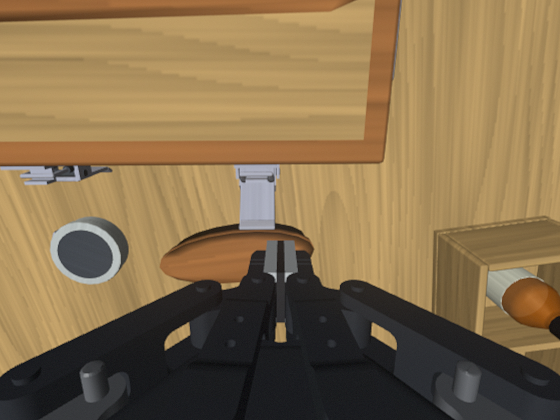

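The left latch lies flat: nothing sticks out at (65,172). The right lever tip at (257,228) is about 14 mm left of the finger, matching the computed shift. I'll make that correction first.

Emit:
{"op": "servo_tool", "data": {"motion": [[0,1,-5,9,0.01,0.018,0],[0,1,-5,9,0.01,0.018,0],[0,1,-4,8,0.01,0.016,0],[0,0,0,0,0,0,0],[0,0,0,0,0,0,0]]}}

```text
time: 6.95
tool_pos: [639.2, -41.6, 155.8]
tcp_rot: [-179.8, -0.4, 82.0]
ft_force: [-0.4, -0.2, 0.5]
finger_gap: -0.3
```

```bash
python3 -c "
from plan import *
s=sense();print(inB(s['tool_pos']),s['tcp_rot'],s['ft_force'])
push([28,20,12,4],-70,pre=(12,4))"
```

```text
[-138.70600545  -67.30929763  155.7577899 ] [-179.76627135   -0.3621119    81.99348196] [-0.38125069 -0.21694324  0.48178812]
[0, 3.5, 2.7, 11.8, -0.004, -0.006, -0.009]
[0, 0.0, -0.0, 8.0, 0.0, 0.0, 0.0]
[0, -3.6, 0.0, 8.3, 0.0, 0.069, 0.0]
[0, -3.3, 0.0, 4.6, -0.0, 0.069, -0.0]
[0, -3.0, -0.0, 4.8, -0.0, 0.069, 0.0]
[0, -2.6, 0.0, 5.0, 0.0, 0.069, -0.0]
```

Emit:
{"op": "servo_tool", "data": {"motion": [[0,3,1,12,0,0,-0.008],[0,0,0,8,0,0,0],[0,-3.5,0,8,0,0.07,0],[0,-3,-1,5,0,0.07,0],[0,-3,-1,5,0,0.07,0],[0,-2.5,-1,5,0,0.07,0]]}}

```text
time: 7.55
tool_pos: [640.5, -45.6, 112.5]
tcp_rot: [179.6, -16.8, 82.9]
ft_force: [0.5, -0.2, 2.9]
finger_gap: 0.4
```

```bash
python3 -c "
from plan import *
s=sense();print(inB(s['tool_pos']),s['tcp_rot'],boxR().inv().apply(s['ft_force']),inB(C(4)))
push([-4,-12,-20,-28],-70,)"
```

```text
[-142.50958019  -69.14140665  112.54172582] [179.61067049 -16.80199369  82.86867445] [-0.16442996 -0.52237263  2.93662698] [-145.5189014    70.          112.27686123]
[0, -5.3, 0.8, 4.5, 0.005, 0.052, 0.006]
[0, -1.9, -0.0, 5.3, -0.0, 0.069, 0.0]
[0, -1.5, 0.0, 5.4, 0.0, 0.069, -0.0]
[0, -1.1, -0.0, 5.5, 0.0, 0.069, 0.0]
```

Well centred, with 3 N on the lever, so I'll continue along the arc.

Emit:
{"op": "servo_tool", "data": {"motion": [[0,-3,0,5,0.004,0.06,0],[0,-2,0,6,0,0.07,0],[0,-1,-1,6,0,0.07,0],[0,0,-1,6,0,0.07,0]]}}

```text
time: 7.95
tool_pos: [640.9, -41.8, 89.4]
tcp_rot: [179.5, -32.9, 83.1]
ft_force: [0.6, 0.5, -1.0]
finger_gap: -0.2
```

```bash
python3 -c "
from plan import *
s=sense();print(inB(s['tool_pos']),s['tcp_rot'],boxR().inv().apply(s['ft_force']),inB(C(-28)))
push([-36,-44,-52,-58],-70,)"
```

```text
[-138.61976762  -69.00111734   89.37846091] [179.47625339 -32.89982256  83.09493038] [ 0.61909695 -0.56642414 -1.01800769] [-143.89999731   70.           90.07734925]
[0, -4.9, 0.9, 2.1, 0.003, 0.047, 0.009]
[0, -0.3, -0.0, 5.6, -0.0, 0.069, -0.0]
[0, 0.1, 0.0, 5.6, 0.0, 0.069, 0.0]
[0, 0.3, -0.0, 4.2, -0.0, 0.052, 0.0]
```

Emit:
{"op": "servo_tool", "data": {"motion": [[0,0,0,5,0,0.06,0],[0,1,0,5,0,0.06,0],[0,1,0,4,0,0.06,0],[0,0,0,0,0,0,0]]}}

```text
time: 8.35
tool_pos: [640.8, -32.0, 73.9]
tcp_rot: [179.8, -43.7, 82.8]
ft_force: [-0.0, 0.3, 0.0]
finger_gap: 0.3
```

Emit:
{"op": "servo_tool", "data": {"motion": [[0,0,0,-15,0,0,0],[0,0,0,-20,0,0,0],[0,0,0,-20,0,0,0],[0,0,0,-15,0,0,0],[0,0,0,-5,0,0,0]]}}

```text
time: 8.85
tool_pos: [633.9, -85.9, 132.1]
tcp_rot: [179.8, -43.2, 82.9]
ft_force: [0.6, -0.5, 0.1]
finger_gap: 0.3
```

```bash
python3 -c "
from plan import *
s=sense();print(inB(s['tool_pos']),s['tcp_rot'],s['ft_force'])
from bench import snapshot
import cv2
cv2.imwrite('pics/w6.png',snapshot('wrist'))"
```

```text
[-183.26381981  -67.85942108  132.13362937] [179.79286414 -43.21870607  82.89935737] [ 0.64435317 -0.475847    0.11974917]
```

View pics/w6.png

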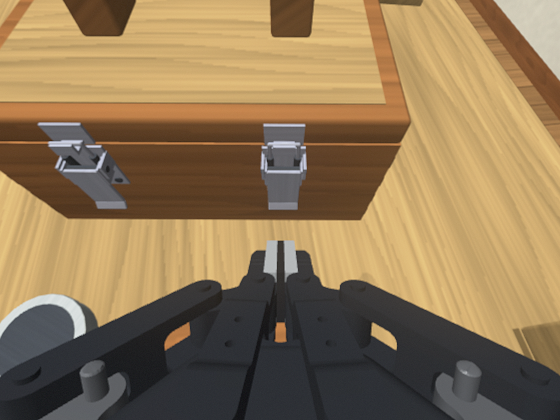

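Both levers lie flat on the front, with the loops over their catches. As a last check, I'll see whether the box and the other things moved, from the scene view.

```bash
python3 -c "
from bench import *
import cv2,numpy as np
a=cv2.imread('pics/scene0.png',0);b=cv2.resize(cv2.cvtColor(snapshot('scene'),cv2.COLOR_BGR2GRAY),(800,600),interpolation=cv2.INTER_CUBIC)
for n,(x0,x1,y0,y1) in dict(box=(310,485,330,420),brush=(316,345,283,310),dish=(265,310,205,245),horn=(510,600,370,450),shoe=(410,560,460,550),brush_s=(305,352,190,228),clip=(360,392,172,208)).items():
    d=cv2.absdiff(a[y0:y1,x0:x1],b[y0:y1,x0:x1]);t=cv2.matchTemplate(b[y0-8:y1+8,x0-8:x1+8],a[y0:y1,x0:x1],cv2.TM_CCOEFF_NORMED);m=cv2.minMaxLoc(t);print(n,d.mean().round(2),m[1],np.array(m[3])-8)
print(sense()['time'],hand_in())"
```

```text
box 2.9 0.9995461702346802 [0 0]
brush 7.97 0.8176375031471252 [0 0]
dish 15.17 0.6384172439575195 [-8  2]
horn 3.45 0.9974047541618347 [0 0]
shoe 2.62 0.9997575283050537 [0 0]
brush_s 34.99 0.4305388331413269 [-7  3]
clip 3.18 0.9996539950370789 [0 0]
the job is handed in; nothing more can be done
8.95 None
```

Both latches are shut, and I handed the job in at about 9 s of the 48 s allowed. With the fingers closed, I pushed each lever down along its arc, left first, until it snapped over, then backed the arm off clear of everything.

- **Latches:** the last wrist picture shows both levers lying flat on the box front with their loops over the catches. I did not look again after that picture. In every reading I took, the contact force stayed around 3 N.
- **Not moved:** the scene camera showed no shift (0 pixels) in the box, lid edge, shoe, shoe horn or clip.
- **Not confirmed:** the picture comparison was poor for three things. The match was 0.82 with no shift for the large brush, 0.64 for the dish and 0.43 for the small brush. I suspect the arm was blocking that camera's view, but I handed in without looking at the picture. I did not compare the polish tin. The fingertips stayed above about 74 mm and never went near the dish or small brush. The tin is 22 mm high and the brushes 43 mm.
- **Box position:** my fits of the box pose from the different cameras disagreed by about 4 mm, so I corrected the finger position as I pushed.

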